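# Set up a bearing cover on three equal rests for measuring

## Robot

A 7-joint arm with a two-finger parallel gripper is mounted at the origin on a cart in front of the work surface, level with it; the furniture and walls round the work are solid. World frame = base frame: x ahead of the robot, y to its left, z up, the work surface at z = 0. Lengths are in m, angles in rad, forces in N, time in s.
With the tool pointing down it reaches from about 0.425 to 0.925 m from the base axis. Payload 6.8 kg.
Tool frame: the origin (TCP) lies between the finger pads; the fingertips stand 17 mm ahead of it and the grasp point (between the pads) lies 2 mm behind it; z points along the fingers, y is the direction in which the jaws open and shut (so a half turn about z gives the same grasp; the last joint's range is limited). The gripper opens to 85 mm and grips with 20 to 120 N. Pads are 22 mm wide; open, the fingers measure 114 mm over their backs; the gripper's body (76 mm by 85 mm) begins 54 mm behind the grasp point. The pads swing forward as they close: fully open they stand 13 mm farther back than shut.
Start: joints at [0.999, 0.477, 0.022, 1.555, -0.011, 1.109, -0.083], TCP at [0.302, -0.604, 0.248] pointing down, gripper open.
Joint ranges: [-2.96, 2.96], [-0.34, 2.1], [-1.41, 1.46], [0.24, 2.44], [-1.37, 4.51], [0.17, 1.92], [-2.96, 2.96]. Speed limits (rad/s): [2.39, 2.39, 3.14, 3.14, 3.14, 3.14, 3.14].

## Interface

Orientations are given as a unit quaternion [w, x, y, z].
In Python, from station import bot gives the robot as it stands. The module is installed in compiled form; this text tells all that it offers.
- The arm moves only by the tool carry_out, never from a script. Its argument "moves" is a list of rows, each a list of 3 entries, a list of its own where there are three numbers: the turn, a rotation vector about the tool's x, y, z in degrees, then the shift along the tool's x, y, z in cm, then the finger opening in cm, from 0 to 8.54. A call has 1 to 5 rows; each row is the pose to reach, as a shift and turn from the pose commanded when the call began, along the tool's axes at that moment; what a row does not reach only later rows make up. A row lasts 1/8 s, in which the tool goes at most 62.5 mm and 10.7 degrees, less where a joint would pass 70% of its speed; a pose out of reach is approached as far as the arm can. A call with a gripper value outside its range is refused whole. The fingers move at their own pace and stop on an object; "newtons" is the grip in N (left out, the last holds). Time passes only in rows, so rows that repeat a pose let the fingers close. It gives the time, the measured TCP pose, the force and the opening at its end, in the units of the state.
- bot.get_obs(): the state, without advancing time (a new reading comes with each control period).
- bot.read_camera(name): name is "scene" or "top"; returns the picture (384x512x3 uint8, red, green, blue); there is no depth.
- bot.camera_info(name): a dict with "vertical_fov" (degrees; the focal length in pixels is half the picture's height over the tangent of half this angle, whatever the lens; pixels are square), "cx", "cy" (the principal point, pixels), "position" and "attitude" of the camera in the world. Camera axes: x right, y up, looking along -z (the intrinsics and any distortion apply to the point x, -y, -z); pixel columns grow to the right and rows downward; lengths in m; the calibration is good to about 2 mm. A picture is of the moment at which its call begins. camera_info takes no time and is no camera call.
- bot.hand_in(): hands the job in, once; it reports no verdict.
Trained networks look in the newest picture that a camera, given by its name, has taken for a name from the list of things; names that differ only in an ending like _2 or _b are one class to them, and where a whole thing is asked for, a point or a joint stands for the part that bears it (a point fixed in the world has none). Each returns a list of dicts, best first, with "score" (0 to 1); they miss things now and then, are a little off and sometimes report something else, mostly with a low value. They report only what shows in the picture. A call takes as long as a camera call.
- bot.silhouettes(label, camera): "region" (384x512 bool, what is visible of it) and "location" ([column, row] in pixels, amid what is visible of it).
The state is a dict: "t": time; "q": joint angles; "joint_vel": joint speeds; "joint_torque": joint torques, N m; "eef_pos": TCP position; "tool_rot": TCP orientation; "contact_force": force on the tool from outside, world axes, zero at the start; "torque": the same for the moment, N m; "gripper_width": opening from 0.0 (shut) to 1.0 (fully open).
Only numpy, scipy, OpenCV 4.12 (cv2) and the standard library are available. Lean on these libraries where they do the work, as an engineer would, in place of code of your own. Each camera call takes 0.05 s, during which the arm holds its last target. There are 200 camera calls.

## Task

Set up the round bearing cover for measuring: stand the three short steel rests upright in the three seats on the fixture plate, one in each, and when all three are in, lay the cover level on top of them, boss up and centred over the three. The two tall blue rests are the wrong height: leave them standing where they are.

Things in the scene. Friction and masses are not known exactly. Their poses are not given: they have to be found in the camera images.
- rest_1_center (a point): short rest: plain upright cylinder of bright bare steel, 22 mm across, 34 mm tall, with two dark grooves and cross holes; this point is on its axis half-way up (17 mm above its foot), z along the axis. The three short rests are alike and loose; any of them may go in any seat
- rest_2_center (a point): short rest: plain upright cylinder of bright bare steel, 22 mm across, 34 mm tall, with two dark grooves and cross holes; this point is on its axis half-way up (17 mm above its foot), z along the axis. The three short rests are alike and loose; any of them may go in any seat
- rest_3_center (a point): short rest: plain upright cylinder of bright bare steel, 22 mm across, 34 mm tall, with two dark grooves and cross holes; this point is on its axis half-way up (17 mm above its foot), z along the axis. The three short rests are alike and loose; any of them may go in any seat
- tall_1_center (a point): tall rest, not wanted: upright blue cylinder with a white tip, 22 mm across, 54 mm tall, loose; this point is on its axis half-way up (27 mm above its foot), z along the axis
- tall_2_center (a point): tall rest, not wanted: upright blue cylinder with a white tip, 22 mm across, 54 mm tall, loose; this point is on its axis half-way up (27 mm above its foot), z along the axis
- cover_boss (a point): round machined aluminium bearing cover, loose, 0.4 to 0.6 kg: a disc 150 mm across and 10 mm thick, flat underneath, with a round boss 44 mm across standing 30 mm high in its middle (40 mm in all); grip it by the boss. This point is on its axis, half-way up the boss, 25 mm above the underside; z along the axis. It starts flat on the table, boss up
- seat_1_floor (a point): seat: dark square block, 54 x 54 x 8 mm, fixed on the fixture plate, with a shallow round well 40 mm wide and 6 mm deep whose mouth is chamfered out to 44 mm; a rest stands flat on its floor with room all round. This point is the middle of the well's floor, 14 mm above the table, 6 mm below the block's top. The three seats are alike and stand in a triangle, each about 50 mm (44 to 56 mm) from its middle
- seat_2_floor (a point): seat: dark square block, 54 x 54 x 8 mm, fixed on the fixture plate, with a shallow round well 40 mm wide and 6 mm deep whose mouth is chamfered out to 44 mm; a rest stands flat on its floor with room all round. This point is the middle of the well's floor, 14 mm above the table, 6 mm below the block's top. The three seats are alike and stand in a triangle, each about 50 mm (44 to 56 mm) from its middle
- seat_3_floor (a point): seat: dark square block, 54 x 54 x 8 mm, fixed on the fixture plate, with a shallow round well 40 mm wide and 6 mm deep whose mouth is chamfered out to 44 mm; a rest stands flat on its floor with room all round. This point is the middle of the well's floor, 14 mm above the table, 6 mm below the block's top. The three seats are alike and stand in a triangle, each about 50 mm (44 to 56 mm) from its middle
- fixture_plate: bare aluminium T-slot plate, 176 x 156 x 12 mm, fixed on the table and carrying the three seats; origin under its centre, at table height, which is also the middle of the seats' triangle to within 3 mm; x along its slots

How it is judged:
By the outcome, as a careful person would: the job done as asked, in the order asked, and still so for the second after the job is handed in, with the robot touching nothing.
It also fails if it takes over 99 s, if anything falls off the work surface, if the arm or the gripper's body presses on something with over 40 N, if the wrist force passes 120 N, or if a joint passes its speed limit or range.

## Working session

There is one attempt and no reset: what is moved stays moved. The work goes in short steps, Python scripts to look and compute and a tool call to move; the robot and the scene stay as the last step left them, time stands still between calls to the robot, and variables do not carry over. Pictures are saved under pics/ and viewed, about 12 in all and at most 16, crops included, and the job is handed in when it is done.

Besides the shell and the picture viewer there is one more tool, called after ">>>" as name([rows], argument=value, ...), one row to a line, values as JSON. carry_out: Moves the arm, as the interface text tells. Its arguments: {"type":"object","properties":{"moves":{"type":"array"},"newtons":{"type":"number"}},"required":["moves"]}

```bash
mkdir -p pics; python3 - <<'E'
from station import bot
import cv2,numpy as np
o=bot.get_obs(); print({k:np.round(v,3).tolist() for k,v in o.items()})
for c in("scene","top"):
    print(c,bot.camera_info(c))
    cv2.imwrite(f"pics/{c}0.png",cv2.cvtColor(bot.read_camera(c),cv2.COLOR_RGB2BGR))
    for l in("rest_1_center","tall_1_center","cover_boss","seat_1_floor","fixture_plate"):
        for d in bot.silhouettes(l,c)[:6]:
            print(c,l,round(d["score"],2),np.round(d["location"],1),d["region"].sum())
E
```

```text
{'t': 0.0, 'q': [0.999, 0.478, 0.022, 1.556, -0.012, 1.109, -0.083], 'joint_vel': [0.001, -0.0, 0.001, 0.001, 0.001, -0.001, 0.001], 'joint_torque': [-0.001, -59.646, 1.608, -28.12, 0.012, 0.009, -0.0], 'eef_pos': [0.302, -0.603, 0.247], 'tool_rot': [-0.001, 0.973, 0.23, -0.0], 'contact_force': [0.287, -0.223, -0.282], 'torque': [-0.031, -0.057, 0.008], 'gripper_width': 0.998}
scene {'vertical_fov': 48.94566663519096, 'cx': 251.0611121439339, 'cy': 188.867202084534, 'position': array([-0.03251374,  0.72654818,  0.62827806]), 'attitude': array([-0.29843731, -0.17352058,  0.44964419,  0.82379966])}
scene rest_1_center 0.46 [249.4 165.1] 85
scene tall_1_center 0.67 [260.2 191.7] 154
scene cover_boss 0.77 [194.  278.5] 3001
scene seat_1_floor 0.64 [327.3 171.9] 163
scene fixture_plate 0.97 [321.1 166.9] 1125
top {'vertical_fov': 49.57268917156799, 'cx': 253.6879430197915, 'cy': 181.8783723661223, 'position': array([0.36891279, 0.0479509 , 1.07619495]), 'attitude': array([ 0.70500016,  0.0601896 , -0.06284396, -0.70384844])}
top tall_1_center 0.52 [356.9 208. ] 439
top cover_boss 0.59 [150.9 206.5] 2632
top cover_boss 0.22 [367.6 191.9] 2592
top seat_1_floor 0.88 [355.6 207.2] 397
top fixture_plate 0.9 [366.5 192.6] 2563
```

View pics/scene0.png

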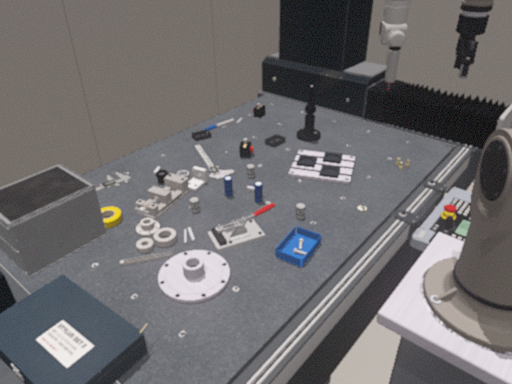

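View pics/top0.png

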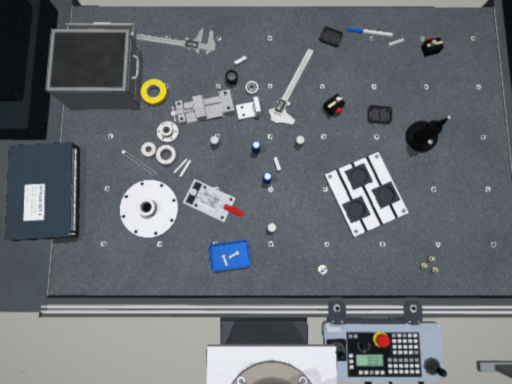

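The scene view shows the cover (194,275), short rests (195,204), (250,170), (300,211), talls (228,186), (259,191). The top view has rests near (214,141), (300,140), (271,228), talls (256,147), (267,178), plate (367,193), cover (149,208).

```bash
cat >h.py <<'E'
from station import bot
import cv2,numpy as np
from scipy.spatial.transform import Rotation as R
def cam(c):
    i=bot.camera_info(c); f=192/np.tan(np.radians(i["vertical_fov"]/2))
    return f,i["cx"],i["cy"],np.array(i["position"]),R.from_quat(np.roll(i["attitude"],-1)).as_matrix()
def unproj(c,px,z):
    f,cx,cy,p,M=cam(c); px=np.atleast_2d(px)
    d=np.c_[(px[:,0]-cx)/f,-(px[:,1]-cy)/f,-np.ones(len(px))]@M.T
    return p+d*((z-p[2])/d[:,2])[:,None]
def proj(c,P):
    f,cx,cy,p,M=cam(c); q=(np.atleast_2d(P)-p)@M
    return np.c_[cx+f*q[:,0]/-q[:,2],cy-f*q[:,1]/-q[:,2]]
def circ(c,x,y,z,r):
    a=np.linspace(0,2*np.pi,60); return proj(c,np.c_[x+r*np.cos(a),y+r*np.sin(a),a*0+z])
def crop(im,x0,y0,w,h,s,curves,fn):
    o=cv2.cvtColor(cv2.resize(im[y0:y0+h,x0:x0+w],None,fx=s,fy=s,interpolation=cv2.INTER_CUBIC),cv2.COLOR_RGB2BGR)
    for k,q in enumerate(curves):
        col=[(0,255,0),(0,0,255),(255,255,0)][k%3]
        cv2.polylines(o,[np.int32((q-[x0,y0]+.5)*s)],True,col,1)
    if fn: cv2.imwrite(fn,o)
    return o
E
python3 - <<'E'
from h import *
im=bot.read_camera("top"); 
for n,p,z in[("r",(214,141),.03),("r",(300,140),.03),("r",(271,228),.03),("t",(256,147),.05),("t",(267,178),.05),("plate",(367,193),.012),("cover",(148.5,207),.04)]:
    P=unproj("top",p,z)[0]; print(n,P.round(3),np.hypot(*P[:2]).round(3),proj("scene",P).round(0))
a=crop(im,325,148,88,92,6,[],None); b=crop(im,114,175,72,68,3,[],None)
rs=[crop(im,x-12,y-12,24,24,8,[],None) for x,y in((214,141),(300,140),(271,228))]
W=np.zeros((552,790,3),np.uint8); W[:,:528]=a; W[348:552,530:746]=b
W[:192,530:722]=rs[0];
W[192:346,530:684]=rs[1][:154,:154]
cv2.imwrite("pics/a.png",W)
E
```

```text
r [0.661 0.147 0.03 ] 0.677 [[195. 201.]]
r [ 0.664 -0.076  0.03 ] 0.668 [[251. 167.]]
r [0.436 0.001 0.03 ] 0.436 [[301. 207.]]
t [0.64  0.038 0.05 ] 0.641 [[230. 180.]]
t [0.559 0.011 0.05 ] 0.56 [[260. 185.]]
plate [ 0.528 -0.249  0.012] 0.584 [[323. 164.]]
cover [0.487 0.307 0.04 ] 0.576 [[196. 260.]]
```

View pics/a.png

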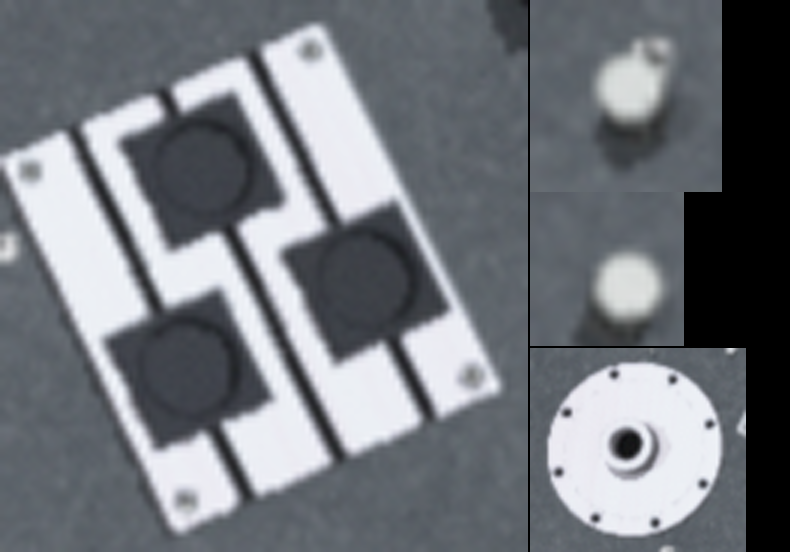

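```bash
cat >m.py <<'E'
from h import *
def blob(im,c0,r,th,op=0,dark=False):
    x,y=c0; s=4
    g=cv2.resize(cv2.cvtColor(im,cv2.COLOR_RGB2GRAY)[y-r:y+r+1,x-r:x+r+1],None,fx=s,fy=s,interpolation=cv2.INTER_CUBIC)
    m=((g<th) if dark else (g>th)).astype(np.uint8)
    if op: m=cv2.morphologyEx(m,cv2.MORPH_OPEN,cv2.getStructuringElement(cv2.MORPH_ELLIPSE,(op,op)))
    n,l,st,ce=cv2.connectedComponentsWithStats(m)
    k=1+np.argmin(np.hypot(*(ce[1:]-[r*s+1.5,r*s+1.5]).T))
    (cx,cy),rad=cv2.minEnclosingCircle(np.argwhere(l==k)[:,::-1].astype(np.float32))
    return (ce[k]+.5)/s-.5+[x-r,y-r],st[k,4]/s/s,rad/s
E
python3 - <<'E'
from m import *
im=bot.read_camera("top"); C=[]
for n,p,z,r,th,op,dk,rr in[("r1",(214,140),.034,10,165,17,0,.011),("r2",(300,139),.034,10,165,17,0,.011),("r3",(271,228),.034,10,165,17,0,.011),
 ("s1",(359,176),.02,18,150,31,1,.02),("s2",(356,209),.02,18,150,31,1,.02),("s3",(386,194),.02,18,150,31,1,.02),("cover",(149,208),.01,34,165,5,0,.075)]:
    c,A,rad=blob(im,p,r,th,op,dk); P=unproj("top",c,z)[0]
    print(n,c.round(1),"area",A,"rad",rad.round(1),P.round(4),np.hypot(*P[:2]).round(3)); C.append((*P,rr))
pl=unproj("top",np.array([(0,160),(318,25),(498,388),(180,533)])/6-.5+[325,148],.012)
print("plate",pl.mean(0).round(4),"axis",np.degrees(np.arctan2(*(pl[3]-pl[0])[1::-1])).round(1),np.linalg.norm(pl[3]-pl[0]),np.linalg.norm(pl[1]-pl[0]))
S=np.array([c[:2] for c in C[3:6]]);
for s in S: print("seat-plate",np.linalg.norm(s-pl.mean(0)[:2]).round(4))
# circumcentre
Ac=2*(S[1:]-S[0]); print("circumcentre",np.linalg.solve(Ac,(S[1:]**2).sum(1)-(S[0]**2).sum()).round(4),"mean",S.mean(0).round(4))
t=crop(im,115,125,290,125,2.7,[circ("top",*c) for c in C],None)
b=crop(bot.read_camera("scene"),155,140,210,160,3.3,[circ("scene",*c) for c in C],None)[:,:783]
b=np.pad(b,((0,0),(0,783-b.shape[1]),(0,0)))
cv2.imwrite("pics/b1.png",t);cv2.imwrite("pics/b2.png",b)
E
```

```text
Traceback (most recent call last):
AttributeError: 'float' object has no attribute 'round'
```

```bash
cat >g.py <<'E'
from m import *
im=bot.read_camera("top"); C=[]
for n,p,z,r,th,op,dk,rr in[("r1",(214,140),.034,10,165,17,0,.011),("r2",(300,139),.034,10,165,17,0,.011),("r3",(271,228),.034,10,165,17,0,.011),
 ("s1",(359,176),.02,18,150,31,1,.02),("s2",(356,209),.02,18,150,31,1,.02),("s3",(386,194),.02,18,150,31,1,.02),("cover",(149,208),.01,34,165,5,0,.075)]:
    c,A,rad=blob(im,p,r,th,op,dk); P=unproj("top",c,z)[0]
    print(n,c.round(1),"area",A,"rad",round(rad,1),P.round(4),np.hypot(*P[:2]).round(3)); C.append((*P,rr))
pl=unproj("top",np.array([(0,160),(318,25),(498,388),(180,533)])/6-.5+[325,148],.012)
print("plate",pl.mean(0).round(4),"axis",np.degrees(np.arctan2(*(pl[3]-pl[0])[1::-1])).round(1),np.linalg.norm(pl[3]-pl[0]),np.linalg.norm(pl[1]-pl[0]))
S=np.array([c[:2] for c in C[3:6]]);
for s in S: print("seat-plate",np.linalg.norm(s-pl.mean(0)[:2]).round(4))
Ac=2*(S[1:]-S[0]); print("circumcentre",np.linalg.solve(Ac,(S[1:]**2).sum(1)-(S[0]**2).sum()).round(4),"mean",S.mean(0).round(4))
t=crop(im,115,125,290,125,2.7,[circ("top",*c) for c in C],"pics/b1.png")
b=crop(bot.read_camera("scene"),150,140,215,165,3.5,[circ("scene",*c) for c in C],"pics/b2.png")
E
python3 g.py
```

```text
r1 [214.  139.3] area 43.5625 rad 3.8 [0.6642 0.1471 0.034 ] 0.68
r2 [299.8 139.2] area 44.75 rad 3.9 [ 0.6649 -0.0754  0.034 ] 0.669
r3 [271.4 226.9] area 51.375 rad 4.1 [ 4.383e-01 -3.000e-04  3.400e-02] 0.438
s1 [358.3 176. ] area 423.375 rad 13.1 [ 0.5709 -0.2266  0.02  ] 0.614
s2 [355.8 209.1] area 440.75 rad 13.7 [ 0.4847 -0.2167  0.02  ] 0.531
s3 [385.5 194.5] area 436.25 rad 13.5 [ 0.5225 -0.2944  0.02  ] 0.6
cover [148.5 208.2] area 2402.8125 rad 29.7 [0.4873 0.3147 0.01  ] 0.58
plate [ 0.5272 -0.2466  0.012 ] axis -156.0 0.17616481606002904 0.15396081889283397
seat-plate 0.048
seat-plate 0.052
seat-plate 0.048
circumcentre [ 0.5251 -0.2451] mean [ 0.526  -0.2459]
```

View pics/b2.png

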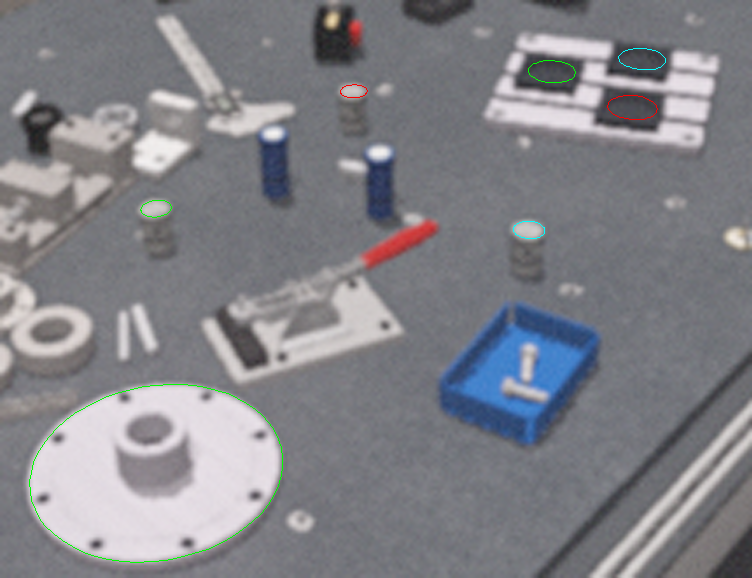

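View pics/b1.png

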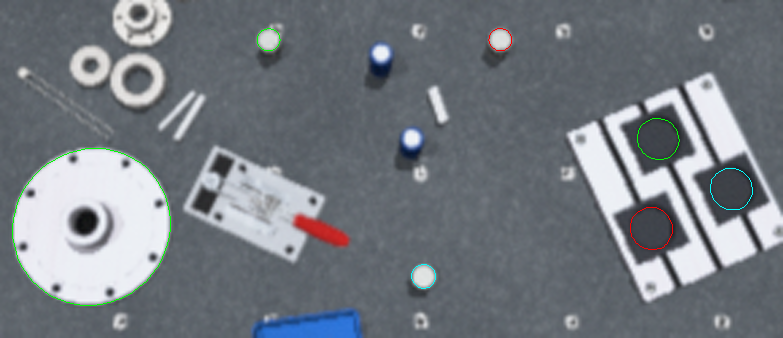

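Both overlays agree: the rest tops, wells and cover rim fall on their image outlines in both cameras. On to moving: I'll align the tool with the world axes while heading to rest 2.

>>> carry_out([
  [[0,0,9],[5.4,-3.0,0.4],6],
  [[0,0,18],[10.8,-6,0.8],6],
  [[0,0,26.6],[16.2,-9,1.2],6],
  [[0,0,26.6],[21.6,-12,1.6],6],
  [[0,0,26.6],[27,-15,2],6],
], newtons=40)

```text
t: 1.42
eef_pos: [0.4774, -0.3471, 0.2285]
tool_rot: [0.0, 1.0, -0.0, 0.0]
contact_force: [1.8, -0.2, -0.2]
gripper_width: 0.701
```

>>> carry_out([
  [[0,0,0],[3.4,-4.9,1.4],6],
  [[0,0,0],[6.8,-9.8,2.8],6],
  [[0,0,0],[10.2,-14.7,4.2],6],
  [[0,0,0],[13.6,-19.6,5.6],6],
  [[0,0,0],[17,-24.5,7],6],
])

```text
t: 2.05
eef_pos: [0.6476, -0.1024, 0.1581]
tool_rot: [0.0, 1.0, -0.0, 0.0]
contact_force: [0.8, -0.5, 0.1]
gripper_width: 0.706
```

>>> carry_out([
  [[0,0,0],[1.8,-2.7,3],6],
  [[0,0,0],[1.8,-2.7,6],6],
  [[0,0,0],[1.8,-2.7,8],6],
  [[0,0,0],[1.8,-2.7,8],6],
])

```text
t: 2.55
eef_pos: [0.6632, -0.0777, 0.0768]
tool_rot: [0.0, 1.0, -0.001, -0.002]
contact_force: [0.1, 0.3, -0.3]
gripper_width: 0.704
```

>>> carry_out([
  [[0,0,0],[0.2,-0.2,3],6],
  [[0,0,0],[0.2,-0.2,5.1],6],
  [[0,0,0],[0.2,-0.2,5.1],6],
  [[0,0,0],[0.2,-0.2,5.1],1],
  [[0,0,0],[0.2,-0.2,5.1],1],
])

```text
t: 3.18
eef_pos: [0.6673, -0.0751, 0.0285]
tool_rot: [0.0, 1.0, -0.0, 0.001]
contact_force: [0.7, 0.1, 0.2]
gripper_width: 0.287
```

>>> carry_out([
  [[0,0,0],[0,0,0],1],
  [[0,0,0],[0,0,0],1],
  [[0,0,0],[0,0,0],1],
])

```text
t: 3.55
eef_pos: [0.6674, -0.075, 0.0287]
tool_rot: [0.0, 1.0, -0.0, 0.001]
contact_force: [-0.4, -0.5, 5.6]
gripper_width: 0.244
```

>>> carry_out([
  [[0,0,0],[0,0,-4],1],
  [[0,0,0],[0,0,-8],1],
  [[0,0,0],[-3.2,5,-8],1],
  [[0,0,0],[-6.4,10,-8],1],
  [[0,0,0],[-9.6,15.1,-8],1],
])

```text
t: 4.18
eef_pos: [0.5693, -0.2271, 0.1076]
tool_rot: [0.0, 1.0, 0.0, 0.0]
contact_force: [-0.1, -0.7, -0.3]
gripper_width: 0.24
```

>>> carry_out([
  [[0,0,0],[0,0,1],1],
  [[0,0,0],[0,0,3],1],
  [[0,0,0],[0,0,3],1],
])

```text
t: 4.55
eef_pos: [0.5698, -0.2232, 0.075]
tool_rot: [-0.001, 1.0, 0.001, -0.002]
contact_force: [-0.1, 0.8, -1.6]
gripper_width: 0.242
```

```bash
python3 - <<'E'
from h import *
for i in range(3):
    im=bot.read_camera("scene"); o=bot.get_obs(); print(o["eef_pos"].round(4),o["contact_force"].round(1))
C=[circ("scene",.571,-.2265,.014,.02),circ("scene",.571,-.2265,.020,.022)]
crop(im,255,70,140,110,5.5,C,"pics/c.png")
E
```

```text
[ 0.5705 -0.2235  0.0759] [-0.5  1.4 -0.1]
[ 0.571  -0.224   0.0767] [-0.1  0.3 -1.2]
[ 0.5712 -0.2244  0.0771] [-0.2 -0.1 -0.7]
```

View pics/c.png

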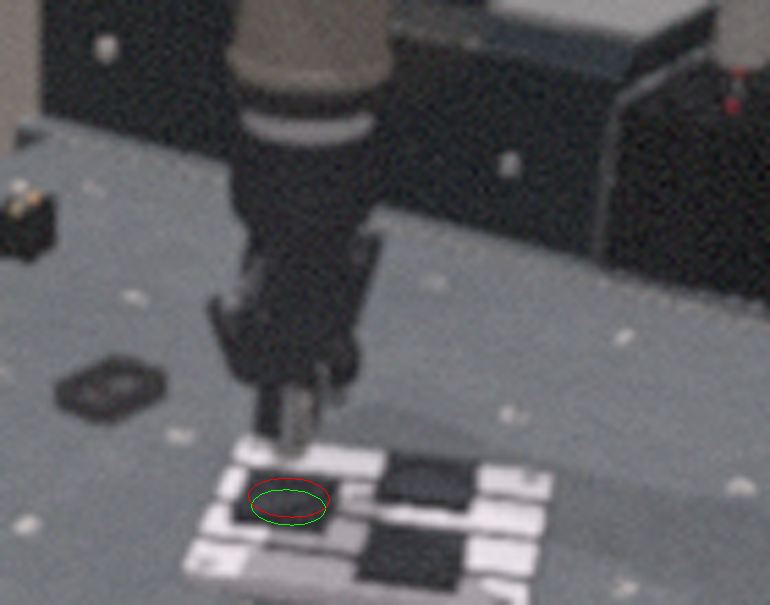

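>>> carry_out([
  [[0,0,0],[0,0,2.2],1],
  [[0,0,0],[0,0,3],1],
  [[0,0,0],[0,0,3.3],1],
  [[0,0,0],[0,0,3.5],1],
  [[0,0,0],[0,0,3.5],1],
])

```text
t: 5.32
eef_pos: [0.5708, -0.2259, 0.0428]
tool_rot: [0.0, 1.0, -0.0, 0.0]
contact_force: [-0.5, 0.4, -1.0]
gripper_width: 0.24
```

```bash
python3 -c "
from station import bot
import time
bot.read_camera('top');o=bot.get_obs();print(o['eef_pos'].round(4),o['contact_force'].round(1),o['gripper_width'])"
```

```text
[ 0.5708 -0.2259  0.0428] [-0.6 -0.2 -0.6] 0.2422684306833983
```

>>> carry_out([
  [[0,0,0],[0,0,0.2],1],
  [[0,0,0],[0,0,0.2],1],
  [[0,0,0],[0,0,0.2],1],
])

```text
t: 5.75
eef_pos: [0.5709, -0.226, 0.0425]
tool_rot: [0.0, 1.0, -0.0, 0.001]
contact_force: [-5.6, 2.6, 15.8]
gripper_width: 0.241
```

>>> carry_out([
  [[0,0,0],[0,0,0],3.2],
  [[0,0,0],[0,0,0],4],
  [[0,0,0],[0,0,0],4],
  [[0,0,0],[0,0,-2.5],4],
  [[0,0,0],[0,0,-7],4],
])

```text
t: 6.38
eef_pos: [0.569, -0.2253, 0.1092]
tool_rot: [-0.001, 1.0, -0.0, -0.002]
contact_force: [1.2, -0.9, -0.4]
gripper_width: 0.465
```

>>> carry_out([
  [[0,0,0],[1.3,-5.3,-1],6],
  [[0,0,0],[2.6,-10.6,-1],6],
  [[0,0,0],[4,-15.9,-1],6],
  [[0,0,0],[5.3,-21.2,-1],6],
  [[0,0,0],[6.6,-26.5,-1],6],
])

```text
t: 7.0
eef_pos: [0.6368, 0.0408, 0.1202]
tool_rot: [0.0, 1.0, -0.0, -0.0]
contact_force: [0.4, -0.4, -0.2]
gripper_width: 0.702
```

>>> carry_out([
  [[0,0,0],[1.4,-5.4,0],6],
  [[0,0,0],[2.7,-10.8,0],6],
  [[0,0,0],[2.7,-10.8,3],6],
  [[0,0,0],[2.7,-10.8,3],6],
  [[0,0,0],[2.7,-10.8,3],6],
])

```text
t: 7.62
eef_pos: [0.6639, 0.1457, 0.0907]
tool_rot: [0.0, 1.0, -0.001, 0.0]
contact_force: [0.1, 0.7, 0.0]
gripper_width: 0.702
```

```bash
python3 - <<'E'
from h import *
for i in range(3): im=bot.read_camera("scene")
o=bot.get_obs(); print(o["eef_pos"].round(4),o["contact_force"].round(1))
a=crop(im,150,130,90,95,6,[circ("scene",.664,.147,.034,.011)],None)
b=crop(im,290,135,75,50,3,[],None)
W=np.zeros((570,790,3),np.uint8);W[:,:540]=a;W[:150,542:767]=b
t=crop(bot.read_camera("top"),330,155,75,75,3,[],None); W[160:385,542:767]=t
cv2.imwrite("pics/d.png",W)
E
```

```text
[0.6644 0.1461 0.0915] [-0.3 -1.   0.8]
```

View pics/d.png

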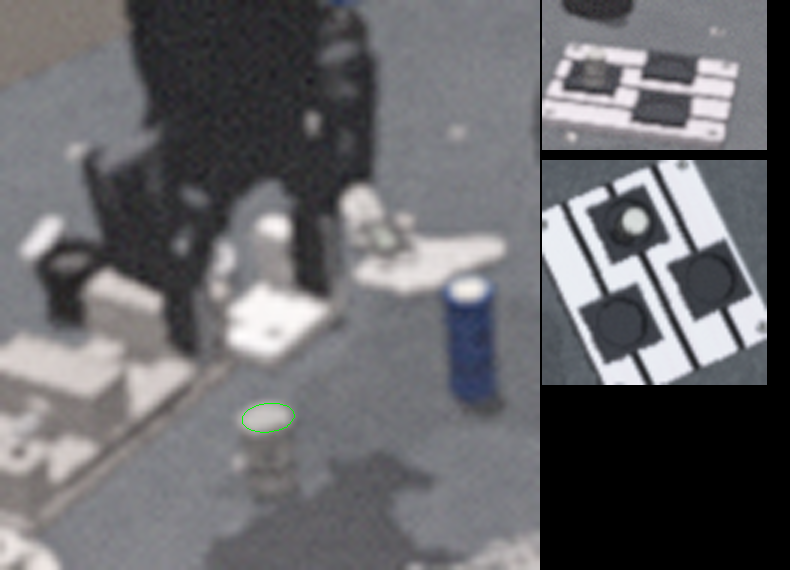

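Rest 1 stands in its well (seat 1, seen near the well's middle); the open gripper is over the second rest.

>>> carry_out([
  [[0,0,0],[0,-0.1,4],6],
  [[0,0,0],[0,-0.1,6.3],6],
  [[0,0,0],[0,-0.1,6.3],3.5],
  [[0,0,0],[0,-0.1,6.3],1],
  [[0,0,0],[0,-0.1,6.3],1],
])

```text
t: 8.45
eef_pos: [0.6645, 0.1483, 0.0286]
tool_rot: [-0.0, 1.0, -0.0, 0.001]
contact_force: [-0.2, 0.0, 0.0]
gripper_width: 0.241
```

>>> carry_out([
  [[0,0,0],[0,0,0],1],
  [[0,0,0],[0,0,0],1],
  [[0,0,0],[0,0,0],1],
])

```text
t: 8.82
eef_pos: [0.6645, 0.1483, 0.0285]
tool_rot: [-0.0, 1.0, -0.0, 0.001]
contact_force: [-0.8, -0.8, 6.4]
gripper_width: 0.24
```

>>> carry_out([
  [[0,0,0],[0,0,-4.5],1],
  [[0,0,0],[0,0,-9],1],
  [[0,0,0],[-1.8,5.6,-9],1],
  [[0,0,0],[-3.6,11.2,-9],1],
  [[0,0,0],[-5.4,16.8,-9],1],
])

```text
t: 9.45
eef_pos: [0.6086, -0.0215, 0.1174]
tool_rot: [0.0, 1.0, -0.0, 0.0]
contact_force: [-0.2, -0.1, -0.2]
gripper_width: 0.244
```

>>> carry_out([
  [[0,0,0],[-1.8,5.6,0],1],
  [[0,0,0],[-3.6,11.2,0],1],
  [[0,0,0],[-5.4,16.8,0],1],
  [[0,0,0],[-7.2,22.4,0],1],
  [[0,0,0],[-8.8,27.5,0],1],
])

```text
t: 10.07
eef_pos: [0.5202, -0.2968, 0.1173]
tool_rot: [0.0, 1.0, -0.001, -0.0]
contact_force: [1.0, -0.3, -1.4]
gripper_width: 0.238
```

>>> carry_out([
  [[0,0,0],[0,0,3],1],
  [[0,0,0],[0,0,5],1],
  [[0,0,0],[0,0,6],1],
  [[0,0,0],[0,0,6],1],
  [[0,0,0],[0,0,6],1],
])

```text
t: 10.7
eef_pos: [0.5222, -0.2944, 0.058]
tool_rot: [0.0, 1.0, 0.0, 0.001]
contact_force: [-0.1, 0.0, -0.9]
gripper_width: 0.242
```

Target z at contact 0.0425: 1.5 cm further.

>>> carry_out([
  [[0,0,0],[0,0,0.8],1],
  [[0,0,0],[0,0,1.3],1],
  [[0,0,0],[0,0,1.5],1],
  [[0,0,0],[0,0,1.6],1],
  [[0,0,0],[0,0,1.6],1],
])

```text
t: 11.32
eef_pos: [0.5212, -0.2947, 0.0424]
tool_rot: [-0.0, 1.0, -0.0, -0.0]
contact_force: [-3.4, 2.2, 11.5]
gripper_width: 0.242
```

>>> carry_out([
  [[0,0,0],[0,0,0],3.2],
  [[0,0,0],[0,0,0],4],
  [[0,0,0],[0,0,0],4],
  [[0,0,0],[0,0,-2.5],4],
  [[0,0,0],[0,0,-7],4],
])

```text
t: 11.95
eef_pos: [0.5201, -0.2941, 0.1103]
tool_rot: [-0.001, 1.0, -0.0, -0.002]
contact_force: [-0.2, -0.1, -0.2]
gripper_width: 0.469
```

>>> carry_out([
  [[0,0,0],[-1.6,-5.9,-1],6],
  [[0,0,0],[-3.3,-11.8,-1],6],
  [[0,0,0],[-5,-17.7,-1],6],
  [[0,0,0],[-6.6,-23.6,-1],6],
  [[0,0,0],[-8.3,-29.5,-1],6],
])

```text
t: 12.58
eef_pos: [0.4381, 0.002, 0.1215]
tool_rot: [-0.0, 1.0, -0.0, 0.0]
contact_force: [1.2, 1.2, -0.3]
gripper_width: 0.702
```

>>> carry_out([
  [[0,0,0],[0,0,3],6],
  [[0,0,0],[0,0,4],6],
  [[0,0,0],[0,0,4],6],
  [[0,0,0],[0,0,4],6],
])

```text
t: 13.08
eef_pos: [0.4391, -0.0005, 0.0818]
tool_rot: [0.0, 1.0, -0.001, 0.0]
contact_force: [0.7, -0.2, 0.4]
gripper_width: 0.705
```

```bash
python3 - <<'E'
from h import *
for i in range(3): im=bot.read_camera("scene")
o=bot.get_obs(); print(o["eef_pos"].round(4),o["contact_force"].round(1))
a=crop(im,260,150,90,95,6,[circ("scene",.438,0,.034,.011)],None)
b=crop(im,290,135,75,50,3,[],None)
W=np.zeros((570,790,3),np.uint8);W[:,:540]=a;W[:150,542:767]=b
t=crop(bot.read_camera("top"),330,155,75,75,3,[],None); W[160:385,542:767]=t
cv2.imwrite("pics/e.png",W)
E
```

```text
[ 4.391e-01 -2.000e-04  8.190e-02] [-0.1 -0.2  0.3]
```

View pics/e.png

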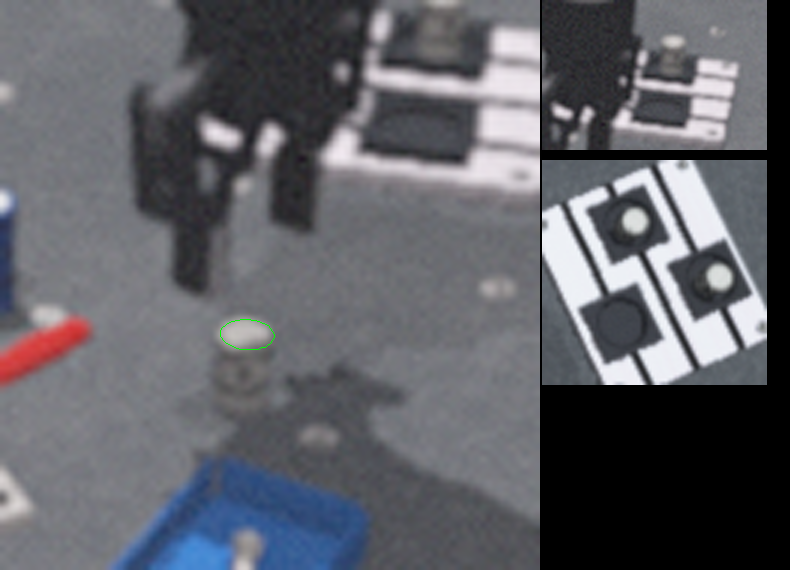

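Two rests stand in seats 1 and 3; the gripper is over the third.

>>> carry_out([
  [[0,0,0],[-0.1,0,4],6],
  [[0,0,0],[-0.1,0,5.3],6],
  [[0,0,0],[-0.1,0,5.3],3.5],
  [[0,0,0],[-0.1,0,5.3],1],
  [[0,0,0],[-0.1,0,5.3],1],
])

```text
t: 13.9
eef_pos: [0.4382, 0.0003, 0.0292]
tool_rot: [-0.0, 1.0, -0.0, 0.001]
contact_force: [-0.9, -0.2, 3.8]
gripper_width: 0.239
```

>>> carry_out([
  [[0,0,0],[0,0,0],1],
  [[0,0,0],[0,0,0],1],
  [[0,0,0],[0,0,0],1],
])

```text
t: 14.28
eef_pos: [0.4382, 0.0003, 0.0292]
tool_rot: [-0.0, 1.0, -0.0, 0.001]
contact_force: [-1.1, -0.7, 7.7]
gripper_width: 0.244
```

>>> carry_out([
  [[0,0,0],[0,0,-5],1],
  [[0,0,0],[0,0,-9],1],
  [[0,0,0],[1.2,5.4,-9],1],
  [[0,0,0],[2.3,10.8,-9],1],
  [[0,0,0],[3.5,16.2,-9],1],
])

```text
t: 14.9
eef_pos: [0.4727, -0.1633, 0.119]
tool_rot: [0.0, 1.0, 0.0, 0.001]
contact_force: [0.8, 0.7, -2.0]
gripper_width: 0.241
```

>>> carry_out([
  [[0,0,0],[1.2,5.5,0],1],
  [[0,0,0],[1.2,5.5,3],1],
  [[0,0,0],[1.2,5.5,6],1],
  [[0,0,0],[1.2,5.5,6],1],
  [[0,0,0],[1.2,5.5,6],1],
])

```text
t: 15.52
eef_pos: [0.4849, -0.2168, 0.0593]
tool_rot: [0.0, 1.0, -0.0, 0.001]
contact_force: [0.6, 0.2, -1.0]
gripper_width: 0.243
```

Contact expected at z ≈ 0.043: 1.6 cm.

>>> carry_out([
  [[0,0,0],[0,0,0.8],1],
  [[0,0,0],[0,0,1.3],1],
  [[0,0,0],[0,0,1.6],1],
  [[0,0,0],[0,0,1.7],1],
  [[0,0,0],[0,0,1.7],1],
])

```text
t: 16.15
eef_pos: [0.4846, -0.2167, 0.0431]
tool_rot: [0.0, 1.0, -0.0, 0.0]
contact_force: [-6.8, 1.6, 21.1]
gripper_width: 0.236
```

>>> carry_out([
  [[0,0,0],[0,0,0],3.2],
  [[0,0,0],[0,0,0],4],
  [[0,0,0],[0,0,0],4],
  [[0,0,0],[0,0,-2.5],4],
  [[0,0,0],[0,0,-7],4],
])

```text
t: 16.77
eef_pos: [0.4831, -0.2163, 0.1105]
tool_rot: [-0.001, 1.0, -0.0, -0.002]
contact_force: [0.2, -0.2, 0.6]
gripper_width: 0.472
```

>>> carry_out([
  [[0,0,0],[0,-5.9,-1],8.5],
  [[0,0,0],[0,-11.8,-2],8.5],
  [[0,0,0],[0,-17.7,-3],8.5],
  [[0,0,0],[0.1,-23.6,-3],8.5],
  [[0,0,0],[0.1,-29.5,-3],8.5],
])

```text
t: 17.4
eef_pos: [0.4856, 0.0801, 0.1415]
tool_rot: [-0.0, 1.0, -0.0, 0.0]
contact_force: [1.0, 0.4, -0.4]
gripper_width: 0.996
```

>>> carry_out([
  [[0,0,0],[0,-5.9,0],8.5],
  [[0,0,0],[0.1,-11.8,0],8.5],
  [[0,0,0],[0.1,-17.7,0],8.5],
  [[0,0,0],[0.1,-23.6,0],8.5],
  [[0,0,0],[0.1,-23.6,0],8.5],
])

```text
t: 18.02
eef_pos: [0.485, 0.3206, 0.1412]
tool_rot: [-0.002, 1.0, 0.004, -0.0]
contact_force: [-0.2, -1.0, -0.4]
gripper_width: 0.993
```

```bash
python3 - <<'E'
from m import *
for i in range(3): im=bot.read_camera("scene")
o=bot.get_obs(); print(o["eef_pos"].round(4),o["contact_force"].round(1))
im2=bot.read_camera("top"); C=[];D=[]
for p in((361,173),(357,207),(388,192)):
    c,A,r=blob(im2,p,6,150,13); P=unproj("top",c,.048)[0]; print(c.round(1),A,P.round(4)); C.append(P)
C=np.array(C); print("mean",C.mean(0).round(4))
S=C[:,:2]; print("circ",np.linalg.solve(2*(S[1:]-S[0]),(S[1:]**2).sum(1)-(S[0]**2).sum()).round(4))
W=np.zeros((580,790,3),np.uint8)
W[:360,:540]=crop(im,290,130,90,60,6,[circ("scene",*P,.011) for P in C],None)
W[:240,545:785]=crop(im2,340,160,60,60,4,[circ("top",*P,.011) for P in C],None)
W[365:580,:301]=crop(im,120,200,150,107,2.009,[],None)[:215,:301]
cv2.imwrite("pics/f.png",W)
E
```

```text
[0.4866 0.3129 0.1408] [-1.1 -1.   0.6]
[360.6 174.8] 52.0625 [ 0.5685 -0.2252  0.048 ]
[358.2 208.1] 54.9375 [ 0.4843 -0.2157  0.048 ]
[388.7 193.5] 53.25 [ 0.5209 -0.2936  0.048 ]
mean [ 0.5246 -0.2449  0.048 ]
circ [ 0.5237 -0.2448]
```

View pics/f.png

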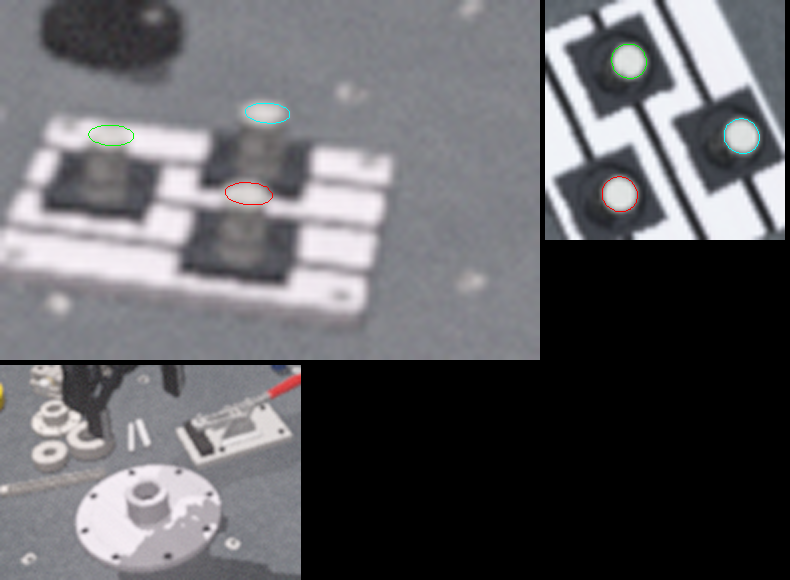

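All three rests stand in their wells in both views, tops at 48 mm. The cover is undisturbed, so now I'll grasp its boss.

>>> carry_out([
  [[0,0,0],[0,-0.1,4],8.5],
  [[0,0,0],[0,-0.1,7],8.5],
  [[0,0,0],[0,-0.1,8],8.5],
  [[0,0,0],[0,-0.1,8],8.5],
  [[0,0,0],[0,-0.1,8],8.5],
])

```text
t: 18.85
eef_pos: [0.4876, 0.3154, 0.0626]
tool_rot: [-0.001, 1.0, -0.001, 0.001]
contact_force: [0.0, 0.8, -1.1]
gripper_width: 0.99
```

```bash
python3 - <<'E'
from h import *
for i in range(3): im=bot.read_camera("scene")
o=bot.get_obs(); print(o["eef_pos"].round(4),o["contact_force"].round(1))
x,y,z=o["eef_pos"]
crop(im,135,190,130,110,5,[circ("scene",.4873,.3147,.01,.075),circ("scene",x,y,.04,.022)],"pics/g.png")
E
```

```text
[0.4873 0.3156 0.0624] [ 1.6 -0.1  0.1]
```

View pics/g.png

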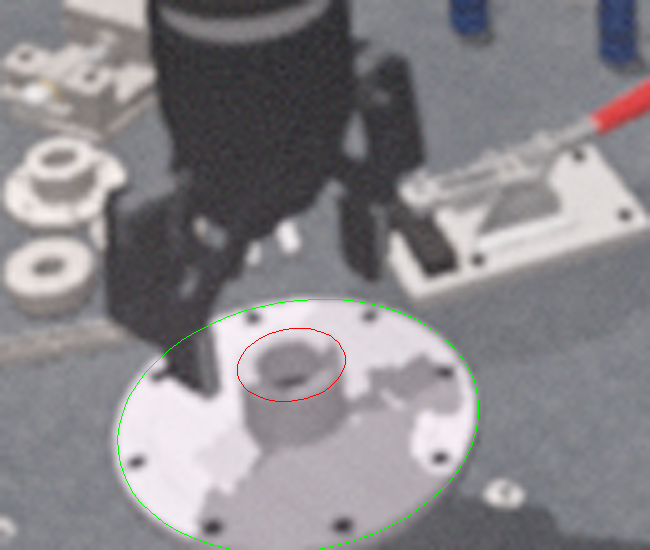

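The fingers straddle the boss, and the predicted boss-top circle matches it within about 1–2 mm. Descending and closing.

>>> carry_out([
  [[0,0,0],[0,0,2],8.5],
  [[0,0,0],[0,0,3.1],8.5],
  [[0,0,0],[0,0,3.1],5],
  [[0,0,0],[0,0,3.1],3.5],
  [[0,0,0],[0,0,3.1],3.5],
], newtons=80)

```text
t: 19.62
eef_pos: [0.487, 0.3155, 0.0309]
tool_rot: [-0.0, 1.0, -0.0, 0.0]
contact_force: [-0.7, -0.7, 1.1]
gripper_width: 0.489
```

>>> carry_out([
  [[0,0,0],[0,0,0],3.5],
  [[0,0,0],[0,0,0],3.5],
  [[0,0,0],[0,0,0],3.5],
  [[0,0,0],[0,0,0],3.5],
])

```text
t: 20.12
eef_pos: [0.487, 0.3154, 0.0309]
tool_rot: [-0.0, 1.0, -0.0, 0.0]
contact_force: [-1.0, -0.3, 5.8]
gripper_width: 0.49
```

>>> carry_out([
  [[0,0,0],[0,0,-1],3.5],
  [[0,0,0],[0,0,-3],3.5],
  [[0,0,0],[0,0,-6],3.5],
  [[0,0,0],[0,0,-9],3.5],
  [[0,0,0],[0,0,-12],3.5],
])

```text
t: 20.75
eef_pos: [0.4864, 0.3151, 0.1522]
tool_rot: [-0.0, 1.0, -0.0, 0.0]
contact_force: [-0.4, -0.1, -4.4]
gripper_width: 0.494
```

```bash
python3 - <<'E'
from h import *
for i in range(3): im=bot.read_camera("scene")
o=bot.get_obs(); print(o["eef_pos"].round(4),o["contact_force"].round(1),o["torque"].round(2),o["gripper_width"])
x,y,z=o["eef_pos"]; b=z-.0309
crop(im,135,150,130,115,5,[circ("scene",.4873,.3147,b+.01,.075),circ("scene",.4873,.3147,b+.04,.022)],"pics/i.png")
E
```

```text
[0.4876 0.3159 0.1523] [ 0.2  0.9 -4.5] [-0.02  0.06 -0.01] 0.4908167115422845
```

View pics/i.png

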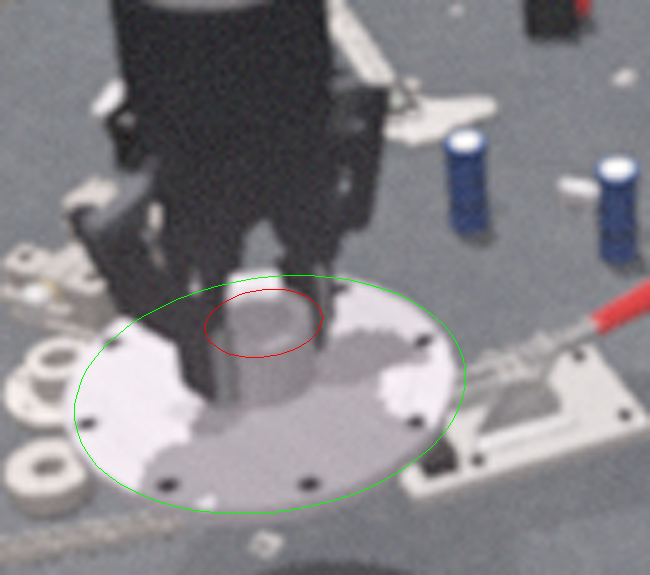

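Cover is held level and lifted, about 4.5 N. I'll carry it at moderate speed.

>>> carry_out([
  [[0,0,0],[0.2,3,0],3.5],
  [[0,0,0],[0.6,8,0],3.5],
  [[0,0,0],[1,13,0],3.5],
  [[0,0,0],[1.4,18,0],3.5],
  [[0,0,0],[1.7,23,0],3.5],
])

```text
t: 21.52
eef_pos: [0.5025, 0.0833, 0.149]
tool_rot: [0.0, 1.0, -0.0, -0.001]
contact_force: [1.1, 0.7, -5.5]
gripper_width: 0.486
```

>>> carry_out([
  [[0,0,0],[0.4,5,0],3.5],
  [[0,0,0],[0.7,10,0],3.5],
  [[0,0,0],[1.1,15,0],3.5],
  [[0,0,0],[1.4,20,0],3.5],
  [[0,0,0],[1.7,25,0],3.5],
])

```text
t: 22.15
eef_pos: [0.5193, -0.1661, 0.1489]
tool_rot: [-0.0, 1.0, -0.0, -0.001]
contact_force: [1.5, 0.2, -4.2]
gripper_width: 0.493
```

>>> carry_out([
  [[0,0,0],[0.2,4,0],3.5],
  [[0,0,0],[0.3,7,0],3.5],
  [[0,0,0],[0.4,8.1,0],3.5],
  [[0,0,0],[0.4,8.1,2],3.5],
  [[0,0,0],[0.4,8.1,4],3.5],
])

```text
t: 22.78
eef_pos: [0.5242, -0.2443, 0.1091]
tool_rot: [-0.001, 1.0, 0.0, -0.0]
contact_force: [-0.5, -0.0, -5.1]
gripper_width: 0.49
```

>>> carry_out([
  [[0,0,0],[0,0,0],3.5],
  [[0,0,0],[0,0,0],3.5],
  [[0,0,0],[0,0,0],3.5],
])

```text
t: 23.15
eef_pos: [0.525, -0.2456, 0.1112]
tool_rot: [0.0, 1.0, -0.0, 0.001]
contact_force: [1.1, -1.0, -3.7]
gripper_width: 0.483
```

```bash
python3 - <<'E'
from m import *
for i in range(2): im=bot.read_camera("scene")
im2=bot.read_camera("top")
o=bot.get_obs(); print(o["eef_pos"].round(4),o["contact_force"].round(1),o["torque"].round(2),o["tool_rot"].round(4),o["gripper_width"])
x,y,z=o["eef_pos"]; b=z-.0309; print("underside",b)
a=crop(im,270,90,100,95,5.5,[circ("scene",x,y,b+.01,.075)],None)
t=crop(im2,325,155,85,85,2.8,[circ("top",x,y,b+.01,.075)],None)
W=np.zeros((a.shape[0],795,3),np.uint8); W[:,:550]=a; W[:t.shape[0],553:553+t.shape[1]]=t
cv2.imwrite("pics/j.png",W)
E
```

```text
[ 0.5248 -0.2458  0.1109] [-0.  -0.5 -4.2] [-0.1  0.  -0. ] [ 2.e-04  1.e+00 -2.e-04  5.e-04] 0.4906784336819354
underside 0.08003576135609981
```

View pics/j.png

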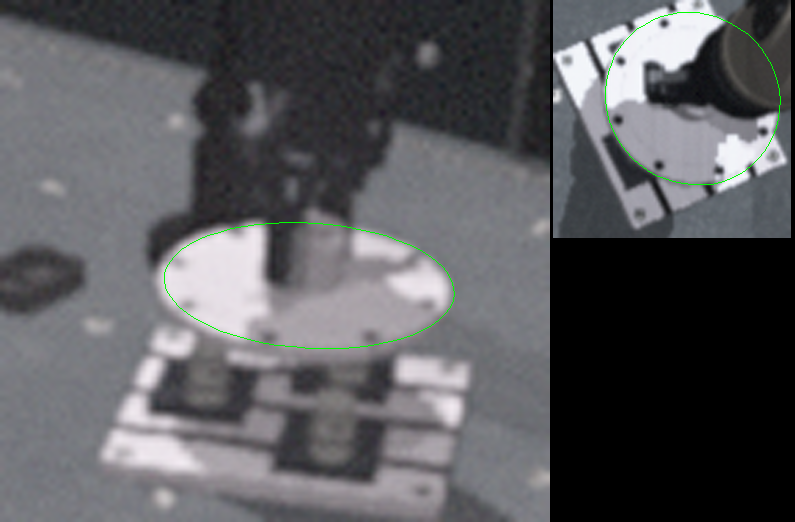

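The cover is level over the three rests. In the scene view it sits about 1 px left of the prediction, so I'll shift it 1 mm while lowering.

>>> carry_out([
  [[0,0,0],[-0.1,0.1,1],3.5],
  [[0,0,0],[-0.1,0.1,2],3.5],
  [[0,0,0],[-0.1,0.1,2.6],3.5],
  [[0,0,0],[-0.1,0.1,2.8],3.5],
  [[0,0,0],[-0.1,0.1,2.9],3.5],
])

```text
t: 23.92
eef_pos: [0.5235, -0.2468, 0.0812]
tool_rot: [-0.0, 1.0, -0.0, 0.0]
contact_force: [0.1, -0.3, -5.5]
gripper_width: 0.492
```

>>> carry_out([
  [[0,0,0],[0,0,0.1],3.5],
  [[0,0,0],[0,0,0.2],3.5],
  [[0,0,0],[0,0,0.2],3.5],
  [[0,0,0],[0,0,0.2],3.5],
])

```text
t: 24.42
eef_pos: [0.5235, -0.2468, 0.0794]
tool_rot: [0.0, 1.0, -0.0, 0.0]
contact_force: [-0.5, 0.3, -5.2]
gripper_width: 0.489
```

>>> carry_out([
  [[0,0,0],[0,0,0.05],3.5],
  [[0,0,0],[0,0,0.1],3.5],
  [[0,0,0],[0,0,0.1],3.5],
  [[0,0,0],[0,0,0.1],3.5],
])

```text
t: 24.92
eef_pos: [0.5236, -0.2469, 0.0789]
tool_rot: [0.0, 1.0, -0.0, 0.0]
contact_force: [-3.0, 0.6, 6.2]
gripper_width: 0.495
```

Contact at the expected height (underside 48 mm). Releasing.

>>> carry_out([
  [[0,0,0],[0,0,0],5],
  [[0,0,0],[0,0,0],6.5],
  [[0,0,0],[0,0,0],7],
  [[0,0,0],[0,0,0],7],
  [[0,0,0],[0,0,-1],7],
])

```text
t: 25.55
eef_pos: [0.5229, -0.2465, 0.088]
tool_rot: [-0.0, 1.0, -0.0, -0.001]
contact_force: [0.0, 0.0, -0.1]
gripper_width: 0.819
```

>>> carry_out([
  [[0,0,0],[0,0,-3],7],
  [[0,0,0],[0,0,-8],7],
  [[0,0,0],[0,-6,-12],7],
  [[0,0,0],[0,-12,-15],7],
  [[0,0,0],[0,-18,-15],7],
])

```text
t: 26.18
eef_pos: [0.5247, -0.0761, 0.2406]
tool_rot: [0.0, 1.0, -0.001, 0.003]
contact_force: [0.5, 0.1, -0.4]
gripper_width: 0.822
```

>>> carry_out([
  [[0,0,0],[0,-6,0],7],
  [[0,0,0],[0,-12,0],7],
  [[0,0,0],[0,-18,0],7],
  [[0,0,0],[0,-18,0],7],
])

```text
t: 26.68
eef_pos: [0.523, 0.1091, 0.2384]
tool_rot: [-0.001, 1.0, 0.004, 0.001]
contact_force: [0.9, -0.4, -0.1]
gripper_width: 0.815
```

```bash
python3 - <<'E'
from m import *
im=bot.read_camera("scene"); im2=bot.read_camera("top")
print(bot.get_obs()["eef_pos"].round(4))
x,y=.525,-.2455
cs=lambda c:[circ(c,x,y,.058,.075),circ(c,x,y,.088,.022)]
a=crop(im,270,90,100,95,5.5,cs("scene"),None)
t=crop(im2,325,155,85,85,2.8,cs("top"),None)
W=np.zeros((a.shape[0],795,3),np.uint8); W[:,:550]=a; W[:t.shape[0],553:553+t.shape[1]]=t
u=crop(im,210,165,80,60,3,[],None); W[260:440,553:793]=u
cv2.imwrite("pics/k.png",W)
for d in bot.silhouettes("cover_boss","top")[:2]:
    q=np.argwhere(d["region"])[:,::-1].astype(np.float32); (c,r)=cv2.minEnclosingCircle(q)
    print(round(d["score"],2),c,r,q.mean(0),unproj("top",[c,q.mean(0)],.058).round(4).tolist())
E
```

```text
[0.5235 0.1031 0.2378]
0.9 (369.9688415527344, 191.83297729492188) 30.975677490234375 [370.08282 191.69186] [[0.5236, -0.244, 0.058], [0.524, -0.2443, 0.058]]
```

View pics/k.png

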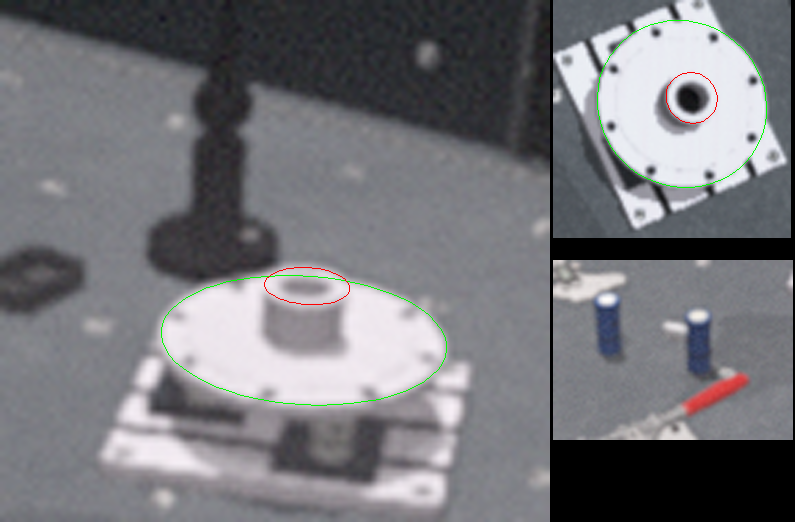

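The cover lies level on the rests. Its rim and boss match the predicted outlines in both views: centre (0.524, -0.244) against the rests' middle (0.525, -0.245). Both blue rests are still standing.

```bash
python3 -c "
from station import bot
print(bot.hand_in())"
```

```text
the job is handed in; nothing more can be done
None
```

I stood the three short steel rests upright in the three seats, then laid the cover on top of them, boss up. The job was handed in at about 27 s with the gripper clear; no verdict is reported.

- **Rests:** both cameras showed all three standing in their wells before I touched the cover.
- **Cover height:** it made contact with its underside at 48 mm, the height of the rest tops. Its rim and boss matched the outlines predicted for a level cover in both views.
- **Centring:** the cover's centre measured (0.524, -0.244) m, against (0.525, -0.245) m for the middle of the three rests.
- **Tall rests:** the two blue ones were still standing, and I never touched them.
- **Disagreement:** before lowering, the scene camera showed the cover about 1 px (2–3 mm) to the left of the prediction. I shifted it 1 mm in x and 1 mm in y while lowering, and the final views agreed to within 1–2 mm.

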